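# Rack the loose filter card and lift the rack out of the drawer

### The job

Stand the loose green filter card upright, brass edge down, fully home in the empty slot of the card rack while the rack stands in the drawer, letting go only once it is down in the slot, not dropping it in. Then take the rack by its red bar, lift it so that its base is at least 10 cm above the drawer's floor, and keep it level and still there for at least two seconds; finish while still holding it in the air. Never tip the rack or lose the blue card, and leave the multimeter, coil form, hex key set and desoldering pump where they lie.

Things in the scene. Friction and masses are not known exactly. Their poses are not given: they have to be found in the camera images.
- card: loose green card, 8 thick (x) x 80 wide (y) x 80 high (z) mm, 50 to 100 g; brass strip along its foot, bare metal strip along its top, flat black chips on its +x face. Origin: centre of its foot edge. Starts leaning in the stand, its top 25 degrees off upright towards the stand's -x; its upper 35 mm are free on both faces, to be pinched with the tool tilted in line. Comes out along its z.
- stand: fixed black leaning stand, base 100 x 90 x 6 mm. Origin at the centre of the base's underside, z up. The card's foot rests on a sloped ledge at x +20, z 22 mm of this frame; a back plate under the card's -x face reaches 44 mm up the card, a low lip 8 mm up its other face. It may stand to the left or right of the drawer.
- rack: loose grey rack, 0.25-0.5 kg, standing in the drawer; base 160 (x) x 104 (y) x 6 mm. Origin: centre of its underside, z up. Slots along y at x = -55 mm (blue card) and +55 mm (empty, on the side away from the robot), 13 mm wide, 88 mm long, floor 6 mm above the underside, cheeks to 35 mm, flared lips to 43 mm; a seated card reaches 86 mm
- rack_slot (a point): centre of the floor of the empty slot, in the rack's axes (slot runs along y)
- rack_bar (a point): centre of the rack's red carrying bar, 100 mm above its underside; the bar is 14 x 14 mm in section, runs 92 mm along the rack's y, with 76 mm free between its two end posts. The rack's weight, with both cards in, hangs centred beneath it.
- old_card: blue card of the same shape and size as the green one, already standing loose in the rack's other slot. Origin at the centre of its foot edge; z up, x across its thickness
- drawer: fixed shallow teak drawer, half open beneath the raised deck of the desk (deck 87 mm high, its edge at about 165 mm beyond the drawer's origin); inside 426 mm wide (y). Origin at the underside, centre of the open part; floor 6 mm thick, side walls to 50 mm, front panel (inner face at x -140) to 61 mm, with a brass ring pull
- multimeter: bystander: blue digital multimeter lying in the drawer, 145 (x) x 72 x 38 mm. The origin is the centre of its underside; z up.
- coil_form: bystander: brown plug-in coil form standing in the drawer, 38 mm across, 50 mm high. The origin is the centre of its underside; z up.
- hex_set: bystander: chrome hex keys in a black holder lying in the drawer, 75 (x) x 34 x 20 mm. The origin is the centre of its underside; z up.
- pump: bystander: steel desoldering pump lying on the desk on the other side of the drawer from the stand, about 180 mm long (x), 21 mm high. The origin is the centre of its underside; z up.
Not all that is in view belongs to the job. There is more than one size of the rack; the one meant has the size given above. Several things have the shape of the card; the one meant has the colours described above.

How it is judged:
By the outcome, as a careful person would: the job done as asked, in the order asked, and still so for the second after the job is handed in, while the arm keeps its last pose, push and grip.
It also fails if it takes over 58 s, if anything falls off the work surface, if the arm or the gripper's body presses on something with over 40 N, if the wrist force passes 120 N, or if a joint passes its speed limit or range.

### The arm

A 6-joint arm with a two-finger parallel gripper is mounted at the origin on the work surface. World frame = base frame: x ahead of the robot, y to its left, z up, the work surface at z = 0. Lengths are in m, angles in rad, forces in N, time in s.
With the tool pointing down it reaches from about 0.275 to 0.725 m from the base axis. Payload 5.6 kg.
Tool frame: the origin (TCP) lies at the very end of the fingers, on their centre line; the grasp point (between the pads) lies 19 mm behind it; z points along the fingers, y is the line along which they close (so a half turn about z gives the same grasp; the last joint's range is limited). The gripper opens to 85 mm and grips with 20 to 120 N. Pads are 22 mm wide; open, the fingers measure 114 mm over their backs; the gripper's body (76 mm by 85 mm) begins 54 mm behind the grasp point. The pads swing forward as they close: fully open they stand 13 mm farther back than shut.
Start: joints at [-1.032, 0.255, 0.108, 0, -1.424, -0.285], TCP at [0.138, -0.532, 0.231] pointing down, gripper open.
Joint ranges: [-2.95, 2.95], [-1.21, 1.97], [-1.09, 1.5], [-2.87, 1.71], [-2.94, -0.07], [-3.05, 3.05]. Speed limits (rad/s): [2.57, 2.57, 3.14, 3.14, 3.14, 3.14].

### API

Orientations are given as a 3x3 rotation matrix whose columns are the frame's x, y, z axes.
In Python, from workcell import robot gives the robot as it stands.
- The arm moves only by the tool play_rows, never from a script. Its argument "steps" is a list of rows, each an object with "angular": the turn, a rotation vector about the tool's x, y, z in rad, a list of three; "offset": the shift along the tool's x, y, z in mm, a list of three; "gripper": the opening in per cent of the stroke, from 0 (shut) to 100 (fully open). A call has 1 to 8 rows; each row shifts and turns the commanded pose from where the row before left it, along the tool's axes as they then stand; what a row does not reach is not made up. A row lasts 1/10 s, in which the tool goes at most 50 mm and 8.59 degrees, less where a joint would pass 70% of its speed; a pose out of reach is approached as far as the arm can. A call with a gripper value outside its range is refused whole. The fingers move at their own pace and stop on an object; the grip force is fixed at half the most. Time passes only in rows, so rows that do not move let the fingers close. It gives the time, the measured TCP pose, the force, the opening and the grip force at its end, in the units of the state.
- robot.get_state(): the state, without advancing time (a new reading comes with each control period).
- robot.capture(name): name is "side" or "top"; returns a dict with "image" (480x640x3 uint8, blue, green, red), "z_map" (480x640 float32, m along the optical axis (not along the pixel's ray), 0 where there is no reading), "intrinsics" (3x3 intrinsics, pixels), "world_to_cam" (4x4, takes a point from world to camera coordinates). Camera axes: x right, y up, looking along -z (the intrinsics and any distortion apply to the point x, -y, -z); pixel columns grow to the right and rows downward; lengths in m; the calibration is good to about 2 mm. A picture is of the moment at which its call begins.
- robot.sign_off(): hands the job in; it is judged then, once.
The state is a dict: "time_s": time; "joint_positions": joint angles; "qvel": joint speeds; "joint_torque": joint torques, N m; "tcp_pos": TCP position; "orientation": TCP orientation; "force": force on the tool from outside, world axes, zero at the start; "moment": the same for the moment, N m; "grip_width": finger opening in m; "gripper_force": force on a finger pad.
Only numpy, scipy, OpenCV 4.12 (cv2) and the standard library are available. Lean on these libraries where they do the work, as an engineer would, in place of code of your own. Each camera call takes 0.05 s, during which the arm holds its last target. There are 200 camera calls.

## Working session

There is one attempt and no reset: what is moved stays moved. The work goes in short steps, Python scripts to look and compute and a tool call to move; the robot and the scene stay as the last step left them, time stands still between calls to the robot, and variables do not carry over. Pictures are saved under pics/ and viewed, at most 10 in all, crops included, and the job is handed in when it is done.

Besides the shell and the picture viewer there is one more tool, called after ">>>" by a JSON object that holds its "api" and its "payload". play_rows: Moves the arm, as the interface text tells. Its arguments: {"type":"object","properties":{"steps":{"type":"array"}},"required":["steps"]}

```bash
mkdir -p pics; cat > h.py <<'E'
import numpy as np, cv2
from workcell import robot
def cap(n):
    c=robot.capture(n); np.savez(''+n+'.npz',**c); return c
def load(n): return dict(np.load(''+n+'.npz'))
def cloud(c):
    K=c['intrinsics'];z=c['z_map'];v,u=np.mgrid[:480,:640]
    p=np.stack([(u-K[0,2])/K[0,0]*z,-(v-K[1,2])/K[1,1]*z,-z,np.ones_like(z)],-1)
    w=p@np.linalg.inv(c['world_to_cam']).T
    w[z==0]=np.nan
    return w[...,:3]
E
python3 - <<'E'
from h import *
for n in('top','side'):
    c=cap(n);cv2.imwrite(f'pics/{n}0.png',c['image']);print(c['intrinsics'],c['world_to_cam'].round(3), [k for k in c])
print(robot.get_state())
E
```

```text
[[474.67199354   0.         325.79820402]
 [  0.         474.67199354 246.01997299]
 [  0.           0.           1.        ]] [[-0.008 -1.    -0.012  0.034]
 [ 0.987 -0.01   0.159 -0.516]
 [-0.159 -0.011  0.987 -1.099]
 [ 0.     0.     0.     1.   ]] ['image', 'z_map', 'intrinsics', 'world_to_cam']
[[568.99460995   0.         327.26662864]
 [  0.         568.99460995 232.04766463]
 [  0.           0.           1.        ]] [[-0.769 -0.639  0.017  0.405]
 [ 0.403 -0.465  0.788 -0.246]
 [-0.496  0.613  0.615 -1.48 ]
 [ 0.     0.     0.     1.   ]] ['image', 'z_map', 'intrinsics', 'world_to_cam']
{'time_s': 0.1, 'joint_positions': array([-1.03241547e+00,  2.55685313e-01,  1.07145125e-01, -4.20967608e-04,
       -1.42389265e+00, -2.84586298e-01]), 'qvel': array([-0.00032296, -0.00033413,  0.00246882,  0.00115198,  0.00127062,
       -0.00135528]), 'joint_torque': array([-3.05370719e-03, -3.87602162e+01,  2.38474309e+01,  5.37796810e+00,
       -3.76931872e-03, -5.28533377e-06]), 'tcp_pos': array([ 0.13803123, -0.53194804,  0.23049217]), 'orientation': array([[-9.67982199e-01, -2.51018385e-01, -4.81584858e-04],
       [-2.51018840e-01,  9.67980848e-01,  1.61852521e-03],
       [ 5.98853363e-05,  1.68759046e-03, -9.99998574e-01]]), 'force': array([0.12503844, 0.55128473, 0.03156781]), 'moment': array([ 0.00619004,  0.02963768, -0.01918769]), 'gripper_force': 0.0, 'grip_width': 0.0853841558450468}
```

View pics/top0.png

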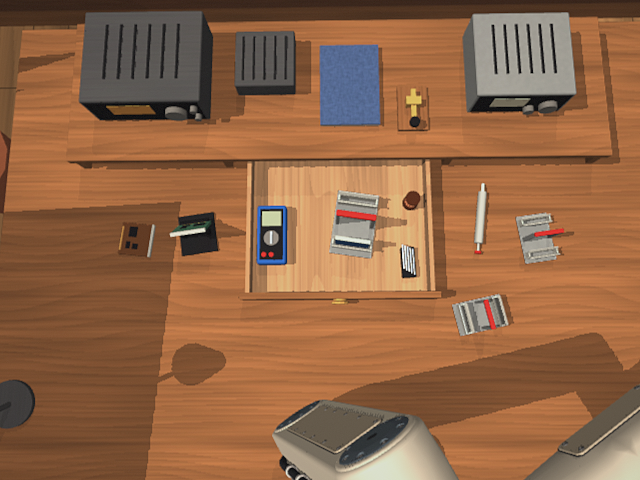

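View pics/side0.png

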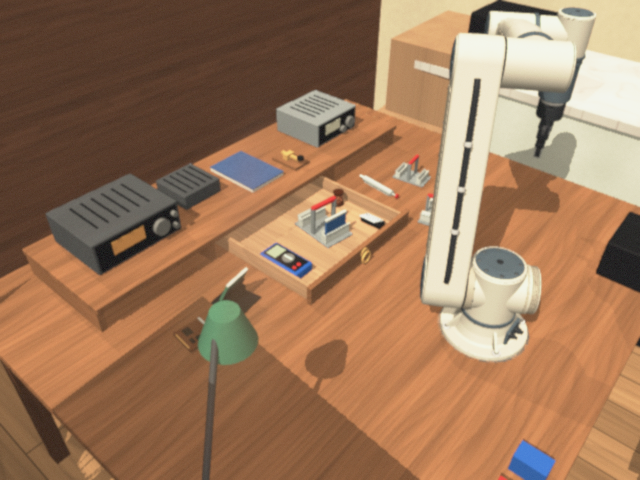

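Top view: the loose green card leans in the black stand at (195,230), left of the drawer. There are three racks: (355,222) in the drawer, (540,238) and (482,314) on the desk. The one in the drawer, holding the blue card, fits the description. The brown card at (137,240) is a decoy. I'll confirm with one crop and measure.

```bash
python3 - <<'E'
from h import *
c=load('top');im=c['image']
a=cv2.resize(im[200:265,110:230],None,fx=6,fy=6,interpolation=cv2.INTER_CUBIC)
b=cv2.resize(im[180:270,320:420],None,fx=5,fy=5,interpolation=cv2.INTER_CUBIC)
o=np.zeros((400,800,3),np.uint8)
a=cv2.resize(a,(400,217));b=cv2.resize(b,(400,360));o[:217,:400]=a;o[:360,400:]=b
cv2.imwrite('pics/crop1.png',o)
w=cloud(c)
np.set_printoptions(linewidth=250)
print('rack z mm');print((w[186:262:3,326:384:3,2]*1000).round(0))
print('stand z');print((w[208:258:2,166:222:3,2]*1000).round(0))
print('floor',w[280,320],w[170,300], w[270,200])
E
```

```text
rack z mm
[[  5.   7.   6.   6.  12.   8.  10.   7.   3.   6.   9.   6.   7.  12.   9.   5.  10.   5.   8.   6.]
 [  8.   7.   9.   8.   4.   4.   9.   6.   2.   6.   9.  10.   7.   4.   3.  12.   6.   9.   6.   5.]
 [  9.  10.   7.  14.  10.  51.  51.  49.   9.   6.  11.   7.   9.   8.  10.   4.  nan   7.  14.  11.]
 [  7.   7.  10.  11.  14.  40.  42.  41.  44.  44.  44.  48.  54.  49.  49.  11.   9.   9.   5.   7.]
 [ 10.   6.  10.   6.  39.  12.  17.  18.  23.  27.  29.  34.  41.  40.  45.  43.  48.  50.   7.   8.]
 [  6.  13.   7.   8.  51.  52.  48.  43.  13.  15.   8.  14.  10.  12.  17.  26.  24.  10.  11.   8.]
 [  4.  11.   5.   4.  13.  16.  23.  27.  31.  35.  48.  48.  48.  47.  44.  15.  15.  15.   7.   5.]
 [  5.  10.   7.  11.  15.  13.  12.  14.  16.  14.  13.  18.  21.  21.  24.  26.  31.  12.   8.   9.]
 [  8.   8.   2.  11. 113. 112.  14.  15.  14.  12.  11.  13.  15.  13.  12.  12.  16.   9.  10.   9.]
 [  6.   6.   6.  15. 116. 114. 117. 113. 117. 114. 113. 114. 113.  17.  16.  13.  11.  10.  11.   7.]
 [  8.   9.   9.   9. 108. 114. 111. 114. 118. 117. 119. 115
[... 3461 characters left out ...]
  1.  -2.   0.   0.   1.   7.   7.   7.   5.  10.   9.   6.   9.  11.   6.   7.   8.   3.  -2.]
 [ -1.  -1.   6.  -2.   4.  11.   5.  13.   9.   9.   2.   5.   7.   8.   6.   8.  12.   4.   2.]
 [  4.  -2.   0.   4.  -1.   8.   8.   9.   8.   9.  10.  13.   9.   8.   6.   4.   7.   7.   1.]
 [ -3.  -2.   4.   1.   3.   3.   8.   7.   6.   7.   6.   8.   4.   6.   3.   3.   2.   2.   3.]
 [  1.   1.   1.   0.   2.   6.   7.   7.   9.   2.   2.   2.  -0.   2.   1.   4.   3.   1.   3.]
 [  3.   3.   3.   1.  -2.   2.  -2.  -0.  -1.   4.   0.  -1.   0.   2.   3.   6.  -2.   3.   0.]]
floor [0.43726375 0.04477696 0.00815235] [0.7178583  0.09396516 0.00753803] [ 0.46566771  0.34280673 -0.00143036]
```

View pics/crop1.png

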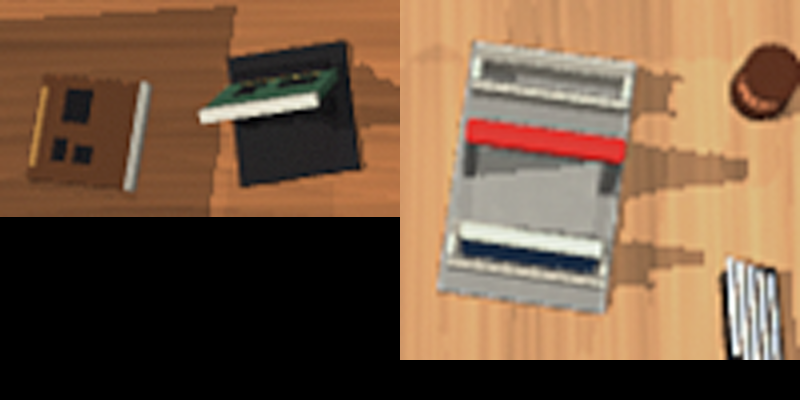

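The crop confirms it: green card with bare metal top strip and black chips at crop (265,95), and the drawer rack with the blue card on the near side and an empty far slot at crop (550,80). Next I fit both poses with both cameras.

```bash
cat >> h.py <<'E'
from scipy.optimize import minimize
from scipy.spatial.transform import Rotation as R
def proj(c,P):
    K=c['intrinsics'];M=c['world_to_cam']
    q=P@M[:3,:3].T+M[:3,3]; q=q*[1,-1,-1]
    q=q@K.T; return q[:,:2]/q[:,2:]
def box(lo,hi): return np.array([[x,y,z] for x in(lo[0],hi[0]) for y in(lo[1],hi[1]) for z in(lo[2],hi[2])],float)/1000
def render(c,P):
    h=cv2.convexHull(((proj(c,P)+0.5)*16*4-8).astype(np.int32))  # 4x supersample
    m=np.zeros((480*4,640*4),np.uint8);cv2.fillConvexPoly(m,h,255,shift=4)
    return cv2.resize(m,(640,480),interpolation=cv2.INTER_AREA)/255.
def hull(m):
    p=cv2.findNonZero(m.astype(np.uint8));o=np.zeros(m.shape,np.uint8)
    cv2.fillConvexPoly(o,cv2.convexHull(p),1);return o.astype(float)
def fit(views,pts,x0,steps):
    f=lambda x:sum(np.abs(render(c,pts(x))-m).sum() for c,m in views)
    s=np.vstack([x0]+[np.array(x0)+np.eye(len(x0))[i]*steps[i] for i in range(len(x0))])
    r=minimize(f,x0,method='Nelder-Mead',options=dict(initial_simplex=s,xatol=1e-5,fatol=.01,maxiter=400))
    return r.x,r.fun,[m.sum() for c,m in views]
def Rz(a): return R.from_euler('z',a).as_matrix()
def hsv(c,roi,lo,hi):
    h=cv2.cvtColor(c['image'],cv2.COLOR_BGR2HSV);m=cv2.inRange(h,lo,hi)>0
    k=np.zeros_like(m);r0,r1,c0,c1=roi;k[r0:r1,c0:c1]=m[r0:r1,c0:c1]
    n,l,st,_=cv2.connectedComponentsWithStats(k.astype(np.uint8))
    return l==1+np.argmax(st[1:,4]) if n>1 else k
def rackbar(views):
    B=box((-7,-46,93),(7,46,107))
    return fit(views,lambda x:B@Rz(x[2]).T+[x[0],x[1],.006],[.6,-.03,-.1],[.02,.02,.1])
E
python3 - <<'E'
from h import *
t=load('top');s=load('side');wt=cloud(t)
def red(c,roi): return hsv(c,roi,(0,150,90),(9,255,255)).astype(float)
mt=red(t,(200,230,325,390));ms=red(s,(185,230,295,350))
for v in([(t,mt)],[(s,ms)],[(t,mt),(s,ms)]): print('rack',rackbar(v))
# card
C=box((-4,-40,8),(4,40,80))
L=R.from_euler('y',-25,degrees=True).as_matrix()
def cp(x): return (C@L.T+[.02,0,.022])@Rz(x[2]).T+[x[0],x[1],0]
def cm(c,roi):
    h=cv2.cvtColor(c['image'],cv2.COLOR_BGR2HSV)
    g=(cv2.inRange(h,(45,60,30),(95,255,255))>0)|(cv2.inRange(h,(0,0,150),(180,60,255))>0)
    k=np.zeros_like(g);r0,r1,c0,c1=roi;k[r0:r1,c0:c1]=g[r0:r1,c0:c1];return k
kt=cm(t,(212,240,166,216));ks=cm(s,(262,303,205,252))
o=np.hstack([cv2.resize(kt[200:260,150:230].astype(np.uint8)*255,(400,300),interpolation=0),cv2.resize(ks[250:310,190:270].astype(np.uint8)*255,(400,300),interpolation=0)])
a=np.hstack([cv2.resize(t['image'][200:260,150:230],(400,300),interpolation=0),cv2.resize(s['image'][250:310,190:270],(400,300),interpolation=0)])
cv2.imwrite('pics/mask.png',np.vstack([cv2.cvtColor(o,8),a]))
print('card top',fit([(t,hull(kt))],cp,[.53,.29,.15],[.02,.02,.1]))
# plane & top strip from depth
q=wt[kt];q=q[(q[:,2]>.05)];cn=q.mean(0);n=np.linalg.svd(q-cn)[2][2];print(len(q),'plane n',n,cn)
E
```

```text
rack (array([ 0.57708944, -0.04169438, -0.1555668 ]), np.float64(74.78823529411764), [np.float64(234.0)])
rack (array([ 0.57761961, -0.05862722,  0.01395019]), np.float64(93.01568627450979), [np.float64(150.0)])
rack (array([ 0.57643435, -0.04165106, -0.1273607 ]), np.float64(168.05490196078432), [np.float64(234.0), np.float64(150.0)])
card top (array([0.55741917, 0.35041762, 0.1469731 ]), np.float64(60.372549019607845), [np.float64(404.0)])
246 plane n [0.86042072 0.1135717  0.49676721] [0.54987866 0.34818267 0.08444899]
```

View pics/mask.png

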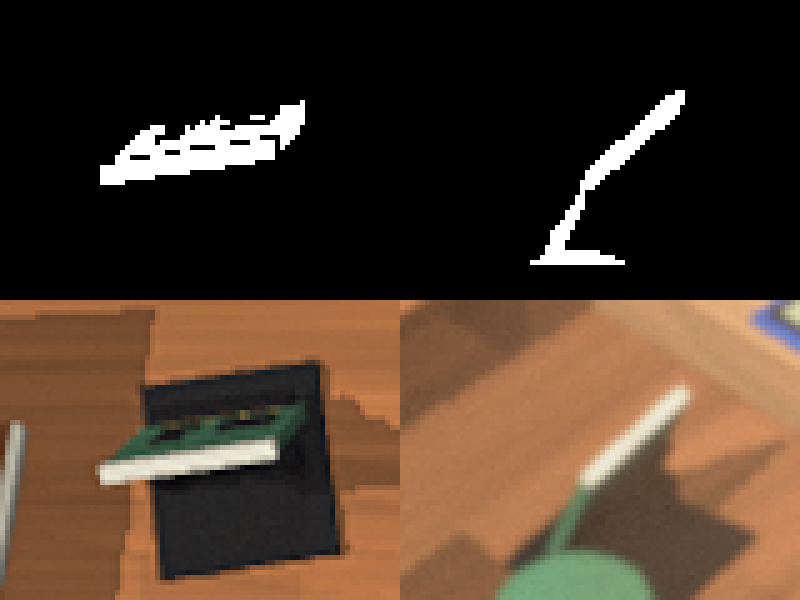

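The mask view shows the card cleanly from the top (white strip at crop (190,165)). The side view is partly hidden by the lamp, so I check the residuals before moving.

```bash
python3 - <<'E'
from h import *
t=load('top');s=load('side');wt=cloud(t);ws=cloud(s)
red=lambda c,roi:hsv(c,roi,(0,120,60),(9,255,255))
mt=red(t,(195,235,325,390));ms=red(s,(185,230,295,350))
for c,m,w in((t,mt,wt),(s,ms,ws)):
    v,u=np.nonzero(m);print('mask box',u.min(),u.max(),v.min(),v.max(),m.sum());q=w[m];q=q[q[:,2]>.09];print(np.nanmedian(q,0),np.nanmin(q,0),np.nanmax(q,0))
    r=cv2.minAreaRect(cv2.findNonZero(m.astype(np.uint8)));print(r)
    P=box((-7,-46,93),(7,46,107))@Rz(-.13).T+[.59,-.04,.006];print(proj(c,P).min(0),proj(c,P).max(0))
    for name,st in (('a',[.59,-.04,-.1]),):
        B=box((-7,-46,93),(7,46,107))
        print(fit([(c,m.astype(float))],lambda x:B@Rz(x[2]).T+[x[0],x[1],.006],st,[.01,.01,.1]))
B=box((-7,-46,93),(7,46,107))
x,f,_=fit([(t,mt.astype(float)),(s,ms.astype(float))],lambda x:B@Rz(x[2]).T+[x[0],x[1],.006],[.59,-.04,-.1],[.01,.01,.05]);print(x,f)
# overlay the rack model in both
o=[]
for c,roi in((t,(175,275,310,400)),(s,(180,270,285,375))):
    im=cv2.resize(c['image'],None,fx=6,fy=6,interpolation=0)
    for b in(((-80,-52,0),(80,52,6)),((-7,-46,93),(7,46,107)),((48.5,-44,6),(61.5,44,43)),((-59,-40,6),(-51,40,86))):
        p=(proj(c,box(*b)@Rz(x[2]).T+[x[0],x[1],.006])+.5)*6
        for i in range(8):
            for j in(1,2,4):
                if not i&j: cv2.line(im,tuple(p[i].astype(int)),tuple(p[i|j].astype(int)),(0,255,255),1)
    a=im[roi[0]*6:roi[1]*6,roi[2]*6:roi[3]*6];o.append(cv2.resize(a,(400,400)))
cv2.imwrite('pics/ov.png',np.hstack(o))
E
```

```text
mask box 336 376 210 220 254
[ 0.57501048 -0.04027859  0.11366056] [ 0.56308265 -0.0837195   0.10836444] [0.58752608 0.00501152 0.12032304]
((356.0233459472656, 214.830810546875), (40.44467544555664, 6.285321235656738), 7.853313446044922)
[335.22942278 203.32887194] [376.13272628 215.32886284]
(array([ 0.57714414, -0.04054699, -0.15959549]), np.float64(56.843137254901954), [np.float64(254.0)])
mask box 311 342 190 209 213
[ 0.57436188 -0.03776708  0.10838345] [ 0.56096302 -0.08656983  0.09790753] [0.59375433 0.00850629 0.11604888]
((326.3846130371094, 199.42308044433594), (14.708709716796875, 33.535858154296875), 78.69007110595703)
[307.2222992  192.72617961] [332.74738665 209.94467266]
(array([ 0.57682487, -0.04490161, -0.13610974]), np.float64(99.0156862745098), [np.float64(213.0)])
[ 0.57685151 -0.04113647 -0.15195979] 160.21176470588233
```

View pics/ov.png

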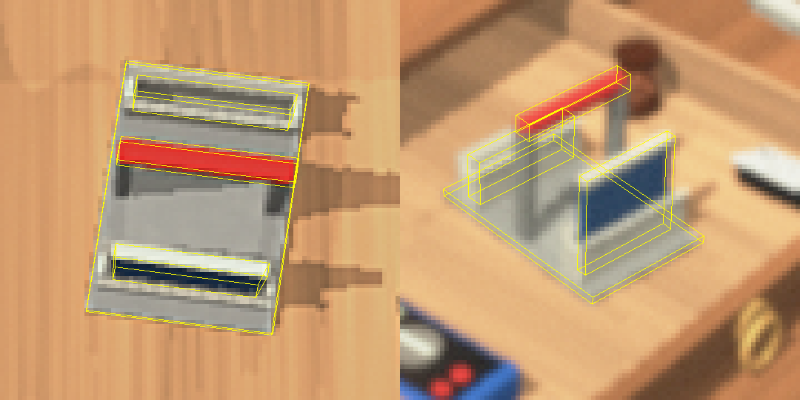

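The overlay shows the drawer rack matching the 160 x 104 mm model, with bar, slot and blue card in place at about (0.577,-0.041) and yaw -0.15. The card foot is at about (0.577,0.353,0.022). I start moving towards a standoff along the card's axis.

>>> {"api": "play_rows", "payload": {"steps": [{"angular": [0, 0, 0], "offset": [-23.4, 31.5, 1.1], "gripper": 60}, {"angular": [0, 0, 0], "offset": [-23.4, 31.5, 1.1], "gripper": 60}, {"angular": [0, 0, 0], "offset": [-23.4, 31.5, 1.1], "gripper": 60}, {"angular": [0, 0, 0], "offset": [-23.4, 31.5, 1.1], "gripper": 60}, {"angular": [0, 0, 0], "offset": [-23.4, 31.5, 1.1], "gripper": 60}, {"angular": [0, 0, 0], "offset": [-23.4, 31.5, 1.1], "gripper": 60}, {"angular": [0, 0, 0], "offset": [-23.4, 31.5, 1.1], "gripper": 60}, {"angular": [0, 0, 0], "offset": [-23.4, 31.5, 1.1], "gripper": 60}]}}

```text
time_s: 0.9
tcp_pos: [0.256, -0.2399, 0.2222]
orientation: [[-0.968, -0.251, -0.0], [-0.251, 0.968, 0.0], [-0.0, 0.0, -1.0]]
force: [1.6, -0.1, -0.1]
grip_width: 0.0512
gripper_force: 0.0
```

>>> {"api": "play_rows", "payload": {"steps": [{"angular": [0, 0, 0], "offset": [-23.4, 31.5, 1.1], "gripper": 60}, {"angular": [0, 0, 0], "offset": [-23.4, 31.5, 1.1], "gripper": 60}, {"angular": [0, 0, 0], "offset": [-23.4, 31.5, 1.1], "gripper": 60}, {"angular": [0, 0, 0], "offset": [-23.4, 31.5, 1.1], "gripper": 60}, {"angular": [0, 0, 0], "offset": [-23.4, 31.5, 1.1], "gripper": 60}, {"angular": [0, 0, 0], "offset": [-23.4, 31.5, 1.1], "gripper": 60}, {"angular": [0, 0, 0], "offset": [-23.4, 31.5, 1.1], "gripper": 60}, {"angular": [0, 0, 0], "offset": [-23.4, 31.5, 1.1], "gripper": 60}]}}

```text
time_s: 1.7
tcp_pos: [0.3739, 0.0512, 0.2135]
orientation: [[-0.968, -0.252, -0.0], [-0.252, 0.968, 0.0], [0.0, 0.0, -1.0]]
force: [1.4, -1.2, 0.2]
grip_width: 0.0515
gripper_force: 0.0
```

>>> {"api": "play_rows", "payload": {"steps": [{"angular": [0, 0, 0], "offset": [-23.4, 31.5, 1.1], "gripper": 60}, {"angular": [0, 0, 0], "offset": [-23.4, 31.5, 1.1], "gripper": 60}, {"angular": [0, 0, 0], "offset": [-23.4, 31.5, 1.1], "gripper": 60}, {"angular": [0, 0, 0], "offset": [-23.4, 31.5, 1.1], "gripper": 60}, {"angular": [0, 0, 0], "offset": [-23.4, 31.5, 1.1], "gripper": 60}, {"angular": [0, 0, 0], "offset": [-23.4, 31.5, 1.1], "gripper": 60}, {"angular": [0, 0, 0], "offset": [-23.4, 31.5, 1.1], "gripper": 60}, {"angular": [0, 0, 0], "offset": [-23.4, 31.5, 1.1], "gripper": 60}]}}

```text
time_s: 2.5
tcp_pos: [0.4921, 0.3418, 0.2042]
orientation: [[-0.968, -0.251, -0.001], [-0.251, 0.968, -0.001], [0.001, -0.0, -1.0]]
force: [0.5, 0.4, 1.1]
grip_width: 0.0513
gripper_force: 0.0
```

```bash
cat >> h.py <<'E'
def ray(c,u,v,z):
    K=c['intrinsics'];M=c['world_to_cam'];d=np.array([(u-K[0,2])/K[0,0],-(v-K[1,2])/K[1,1],-1])
    C=-M[:3,:3].T@M[:3,3];d=M[:3,:3].T@d;return C+d*(z-C[2])/d[2]
def plan(Rt,pt):
    s=robot.get_state();R0=s['orientation'];p=s['tcp_pos']
    w=R.from_matrix(R0.T@Rt).as_rotvec()
    print('rot tool',w.round(4),np.degrees(np.linalg.norm(w)).round(1),'deg; off mm in tool axes now',(R0.T@(pt-p)*1000).round(1),'in target axes',(Rt.T@(pt-p)*1000).round(1))
def cardR(yaw,lean):
    Rc=Rz(yaw)@R.from_euler('y',-lean,degrees=True).as_matrix()
    y=-Rc[:,0];z=-Rc[:,2];return Rc,np.column_stack([np.cross(y,z),y,z])
E
python3 - <<'E'
from h import *
t=load('top')
a=ray(t,169.7,236.9,.0928);b=ray(t,204.8,232.6,.0928);print(a,b,np.linalg.norm(a-b),np.arctan2(-(b-a)[1]*0-(a-b)[0],(a-b)[1]))
# white only: top face
h=cv2.cvtColor(t['image'],cv2.COLOR_BGR2HSV);m=hsv(t,(220,242,164,212),(0,0,130),(180,70,255))
print(cv2.minAreaRect(cv2.findNonZero(m.astype(np.uint8))))
L=R.from_euler('y',-25,degrees=True).as_matrix()
for lo in(80,78,76,74):
  C=box((-4,-40,lo),(4,40,80))
  print(lo,fit([(t,m.astype(float))],lambda x:(C@L.T+[.02,0,.022])@Rz(x[2]).T+[x[0],x[1],0],[.557,.35,.14],[.005,.005,.05]))
yaw=.145;Rc,Rt=cardR(yaw,25);F=np.array([.557,.35,.022])+Rz(yaw)@[.02,0,0]
plan(Rt,F+.05*Rc[:,2]);print(robot.get_state()['joint_positions'].round(2))
E
```

```text
[0.53259401 0.38943382 0.0928    ] [0.54186907 0.30842667 0.0928    ] 0.08153640374679662 0.11400037376450509
((187.3147735595703, 231.74966430664062), (4.50637149810791, 35.50141143798828), 81.57302856445312)
80 (array([0.5574211 , 0.35111802, 0.14402025]), np.float64(32.55294117647058), [np.float64(161.0)])
78 (array([0.55725068, 0.351042  , 0.14018167]), np.float64(26.862745098039216), [np.float64(161.0)])
76 (array([0.5571312 , 0.35144806, 0.13781949]), np.float64(23.749019607843138), [np.float64(161.0)])
74 (array([0.55673302, 0.35157149, 0.14150437]), np.float64(20.760784313725487), [np.float64(161.0)])
rot tool [ 0.3556 -0.3196 -1.4366] 86.8 deg; off mm in tool axes now [-63.9  -8.2 136.9] in target axes [  1.3  -0.4 151.3]
[ 0.87  0.36  0.19 -0.   -1.4  -2.18]
```

>>> {"api": "play_rows", "payload": {"steps": [{"angular": [0.0296, -0.0266, -0.1197], "offset": [0, 0, 0], "gripper": 60}, {"angular": [0.0296, -0.0266, -0.1197], "offset": [0, 0, 0], "gripper": 60}, {"angular": [0.0296, -0.0266, -0.1197], "offset": [0, 0, 0], "gripper": 60}, {"angular": [0.0296, -0.0266, -0.1197], "offset": [0, 0, 0], "gripper": 60}, {"angular": [0.0296, -0.0266, -0.1197], "offset": [0, 0, 0], "gripper": 60}, {"angular": [0.0296, -0.0266, -0.1197], "offset": [0, 0, 0], "gripper": 60}]}}

```text
time_s: 3.1
tcp_pos: [0.4916, 0.3404, 0.2043]
orientation: [[-0.547, -0.806, 0.226], [-0.833, 0.551, -0.052], [-0.083, -0.217, -0.973]]
force: [0.5, 0.5, 0.2]
grip_width: 0.0516
gripper_force: 0.0
```

>>> {"api": "play_rows", "payload": {"steps": [{"angular": [0.0296, -0.0266, -0.1197], "offset": [0, 0, 0], "gripper": 60}, {"angular": [0.0296, -0.0266, -0.1197], "offset": [0, 0, 0], "gripper": 60}, {"angular": [0.0296, -0.0266, -0.1197], "offset": [0, 0, 0], "gripper": 60}, {"angular": [0.0296, -0.0266, -0.1197], "offset": [0, 0, 0], "gripper": 60}, {"angular": [0.0296, -0.0266, -0.1197], "offset": [0, 0, 0], "gripper": 60}, {"angular": [0.0296, -0.0266, -0.1197], "offset": [0, 0, 0], "gripper": 60}]}}

```text
time_s: 3.7
tcp_pos: [0.4915, 0.3403, 0.2044]
orientation: [[0.149, -0.896, 0.419], [-0.989, -0.136, 0.062], [0.001, -0.423, -0.906]]
force: [0.0, 0.0, 0.4]
grip_width: 0.051
gripper_force: 0.0
```

```bash
python3 - <<'E'
from h import *
yaw=.141;Rc,Rt=cardR(yaw,25);F=np.array([.557,.351,.022])+Rz(yaw)@[.02,0,0]
plan(Rt,F+.05*Rc[:,2]);print(robot.get_state()['joint_positions'].round(2))
E
```

```text
rot tool [-0.0009  0.0026  0.0085] 0.5 deg; off mm in tool axes now [ -0.9  -1.1 151.8] in target axes [ -1.3  -1.2 151.8]
[ 1.05  0.12 -0.39  0.46 -0.84 -1.18]
```

>>> {"api": "play_rows", "payload": {"steps": [{"angular": [0, 0, 0.008], "offset": [-1.2, -1.2, 30], "gripper": 60}, {"angular": [0, 0, 0], "offset": [0, 0, 30], "gripper": 60}, {"angular": [0, 0, 0], "offset": [0, 0, 25], "gripper": 60}, {"angular": [0, 0, 0], "offset": [0, 0, 20], "gripper": 60}, {"angular": [0, 0, 0], "offset": [0, 0, 15], "gripper": 60}, {"angular": [0, 0, 0], "offset": [0, 0, 15], "gripper": 60}, {"angular": [0, 0, 0], "offset": [0, 0, 15], "gripper": 60}, {"angular": [0, 0, 0], "offset": [0, 0, 0], "gripper": 60}]}}

```text
time_s: 4.5
tcp_pos: [0.555, 0.3494, 0.0667]
orientation: [[0.136, -0.899, 0.416], [-0.991, -0.123, 0.058], [-0.001, -0.42, -0.908]]
force: [-0.2, -0.6, -0.3]
grip_width: 0.0513
gripper_force: 0.0
```

```bash
python3 - <<'E'
from h import *
c=cap('side');d=cap('top')
o=np.hstack([cv2.resize(d['image'][190:265,150:250],(400,300)),cv2.resize(c['image'][230:320,180:300],(400,300))])
cv2.imwrite('pics/pre.png',o)
E
```

```text
(no output)
```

View pics/pre.png

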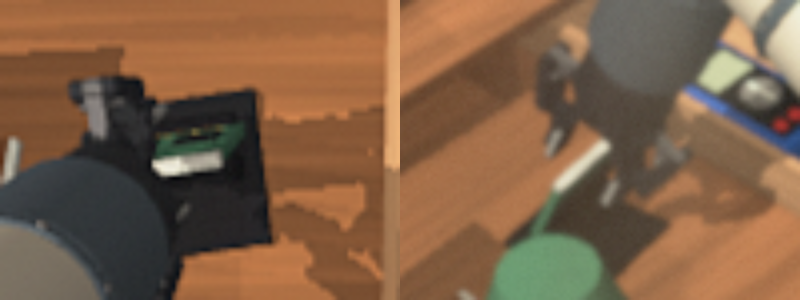

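The fingers straddle the card's top: in the side crop the tips are at (553,150) and (610,195), with the strip at (580,167) between them. Closing.

>>> {"api": "play_rows", "payload": {"steps": [{"angular": [0, 0, 0], "offset": [0, 0, 0], "gripper": 40}, {"angular": [0, 0, 0], "offset": [0, 0, 0], "gripper": 25}, {"angular": [0, 0, 0], "offset": [0, 0, 0], "gripper": 15}, {"angular": [0, 0, 0], "offset": [0, 0, 0], "gripper": 0}, {"angular": [0, 0, 0], "offset": [0, 0, 0], "gripper": 0}, {"angular": [0, 0, 0], "offset": [0, 0, 0], "gripper": 0}]}}

```text
time_s: 5.2
tcp_pos: [0.5557, 0.3513, 0.0702]
orientation: [[0.137, -0.897, 0.419], [-0.991, -0.122, 0.062], [-0.005, -0.424, -0.906]]
force: [-2.9, -1.4, 5.6]
grip_width: 0.0071
gripper_force: 60.3
```

>>> {"api": "play_rows", "payload": {"steps": [{"angular": [0, 0, 0], "offset": [0, 0, -8], "gripper": 0}, {"angular": [0, 0, 0], "offset": [0, 0, -15], "gripper": 0}, {"angular": [0, 0, 0], "offset": [0, 0, -20], "gripper": 0}, {"angular": [0, 0, 0], "offset": [0, 0, -25], "gripper": 0}, {"angular": [0, 0, 0], "offset": [0, 0, -25], "gripper": 0}, {"angular": [0, 0, 0], "offset": [0, 0, -25], "gripper": 0}, {"angular": [0, 0, 0], "offset": [0, 0, -25], "gripper": 0}, {"angular": [0, 0, 0], "offset": [0, 0, 0], "gripper": 0}]}}

```text
time_s: 6.0
tcp_pos: [0.4956, 0.3437, 0.2031]
orientation: [[0.139, -0.896, 0.421], [-0.99, -0.122, 0.067], [-0.009, -0.426, -0.904]]
force: [0.1, 0.6, -0.2]
grip_width: 0.0072
gripper_force: 59.3
```

```bash
python3 - <<'E'
from h import *
s=robot.get_state();print(s['tcp_pos'],s['force'],s['moment'],s['joint_positions'].round(2))
Rt=np.column_stack([np.cross([-np.cos(-.148),-np.sin(-.148),0],[0,0,-1]),[-np.cos(-.148),-np.sin(-.148),0],[0,0,-1]])
slot=np.array([.577,-.041,.012])+Rz(-.148)@[.055,0,0];print('slot',slot)
plan(Rt,slot+[0,0,.05+.10])
E
```

```text
[0.49562344 0.34366784 0.20309537] [ 0.107402    0.64191143 -0.20618804] [-0.04875485  1.26715689  0.03118032] [ 1.05  0.12 -0.38  0.47 -0.83 -1.19]
slot [ 0.63139874 -0.04911032  0.012     ]
rot tool [-0.4363  0.0716  0.2804] 30.0 deg; off mm in tool axes now [408.1 -56.4  68.1] in target axes [ 368.5 -192.2   41.1]
```

>>> {"api": "play_rows", "payload": {"steps": [{"angular": [-0.0727, 0.0119, 0.0467], "offset": [0, 0, 0], "gripper": 0}, {"angular": [-0.0727, 0.0119, 0.0467], "offset": [0, 0, 0], "gripper": 0}, {"angular": [-0.0727, 0.0119, 0.0467], "offset": [0, 0, 0], "gripper": 0}, {"angular": [-0.0727, 0.0119, 0.0467], "offset": [0, 0, 0], "gripper": 0}, {"angular": [-0.0727, 0.0119, 0.0467], "offset": [0, 0, 0], "gripper": 0}, {"angular": [-0.0727, 0.0119, 0.0467], "offset": [0, 0, 0], "gripper": 0}]}}

```text
time_s: 6.6
tcp_pos: [0.4953, 0.3425, 0.1984]
orientation: [[-0.15, -0.989, -0.008], [-0.989, 0.15, -0.005], [0.006, 0.007, -1.0]]
force: [0.6, -0.4, -1.2]
grip_width: 0.0069
gripper_force: 59.2
```

>>> {"api": "play_rows", "payload": {"steps": [{"angular": [0, 0, 0], "offset": [24, -12.5, -2], "gripper": 0}, {"angular": [0, 0, 0], "offset": [24, -12.5, -3], "gripper": 0}, {"angular": [0, 0, 0], "offset": [24, -12.5, -3], "gripper": 0}, {"angular": [0, 0, 0], "offset": [24, -12.5, -3], "gripper": 0}, {"angular": [0, 0, 0], "offset": [24, -12.5, -3], "gripper": 0}, {"angular": [0, 0, 0], "offset": [24, -12.5, -3], "gripper": 0}, {"angular": [0, 0, 0], "offset": [24, -12.5, 0], "gripper": 0}, {"angular": [0, 0, 0], "offset": [24, -12.5, 0], "gripper": 0}]}}

```text
time_s: 7.4
tcp_pos: [0.566, 0.1366, 0.2161]
orientation: [[-0.148, -0.989, -0.005], [-0.989, 0.149, -0.005], [0.005, 0.004, -1.0]]
force: [0.9, -1.0, -0.6]
grip_width: 0.0074
gripper_force: 59.3
```

>>> {"api": "play_rows", "payload": {"steps": [{"angular": [0, 0, 0], "offset": [24, -12.5, 0], "gripper": 0}, {"angular": [0, 0, 0], "offset": [24, -12.5, 0], "gripper": 0}, {"angular": [0, 0, 0], "offset": [24, -12.5, 0], "gripper": 0}, {"angular": [0, 0, 0], "offset": [24, -12.5, 0], "gripper": 0}, {"angular": [0, 0, 0], "offset": [24, -12.5, 0], "gripper": 0}, {"angular": [0, 0, 0], "offset": [24, -12.5, 0], "gripper": 0}, {"angular": [0, 0, 0], "offset": [24, -12.5, 0], "gripper": 0}, {"angular": [0, 0, 0], "offset": [0, 0, 0], "gripper": 0}]}}

```text
time_s: 8.2
tcp_pos: [0.6277, -0.0443, 0.2161]
orientation: [[-0.152, -0.988, -0.006], [-0.988, 0.152, -0.005], [0.006, 0.005, -1.0]]
force: [0.3, 1.2, -0.3]
grip_width: 0.0071
gripper_force: 59.3
```

```bash
cat >> h.py <<'E'
def slotR(yaw=-.148):
    y=[-np.cos(yaw),-np.sin(yaw),0];return np.column_stack([np.cross(y,[0,0,-1]),y,[0,0,-1]])
E
python3 - <<'E'
from h import *
plan(slotR(),np.array([.6314,-.0491,.22]))
c=cap('side');d=cap('top')
o=np.hstack([cv2.resize(d['image'][170:270,290:423],(400,300)),cv2.resize(c['image'][120:260,230:417],(400,300))])
o=cv2.resize(o,(800,300));cv2.imwrite('pics/above.png',o)
E
```

```text
rot tool [ 0.0047 -0.006  -0.0044] 0.5 deg; off mm in tool axes now [ 4.2 -4.4 -3.9] in target axes [ 4.2 -4.4 -3.9]
```

View pics/above.png

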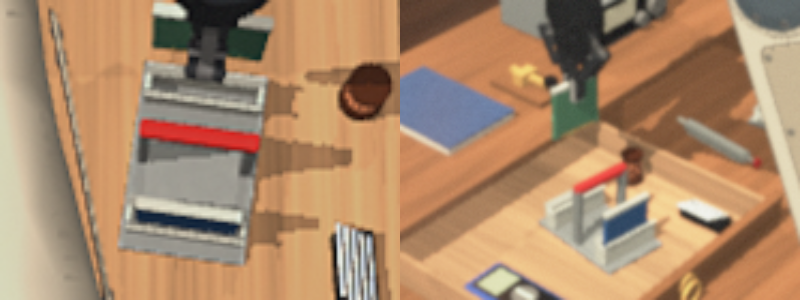

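The held card is seen in both views, upright above and just beyond the empty slot (top crop (210,40), side crop (575,110)). I fit its pose in the hand to place it relative to the slot.

```bash
cat >> h.py <<'E'
def green(c,roi):
    h=cv2.cvtColor(c['image'],cv2.COLOR_BGR2HSV)
    g=(cv2.inRange(h,(45,60,25),(95,255,255))>0)
    w=(cv2.inRange(h,(0,0,150),(180,70,255))>0)
    k=np.zeros_like(g);r0,r1,c0,c1=roi;k[r0:r1,c0:c1]=(g|w)[r0:r1,c0:c1];return k
def heldfit(views,x0):
    C=box((-4,-40,0),(4,40,80))
    f=lambda x:(C@R.from_euler('ZY',[x[3],x[4]]).as_matrix().T)+x[:3]
    return fit(views,f,x0,[.006,.006,.006,.05,.04]),f
E
python3 - <<'E'
from h import *
t=load('top');s=load('side')
kt=green(t,(170,190,335,384));ks=green(s,(150,186,298,328))
print(kt.sum(),ks.sum())
for k in(kt,ks):v,u=np.nonzero(k);print(u.min(),u.max(),v.min(),v.max())
st=robot.get_state();p=st['tcp_pos']
x0=[p[0],p[1],p[2]-.053,-.15,0]
for V in([(t,hull(kt))],[(t,hull(kt)),(s,hull(ks))]):
    (x,f,n),g=heldfit(V,x0);print((x).round(4),f,n)
print('tcp',p)
o=[]
for c,k,roi in((t,kt,(160,200,325,395)),(s,ks,(140,200,280,350))):
    im=cv2.resize(c['image'],None,fx=8,fy=8,interpolation=0)
    p=(proj(c,g(x))+.5)*8
    for i in range(8):
        for j in(1,2,4):
            if not i&j: cv2.line(im,tuple(p[i].astype(int)),tuple(p[i|j].astype(int)),(0,255,255),1)
    kk=cv2.resize(k.astype(np.uint8)*255,None,fx=8,fy=8,interpolation=0)
    sl=np.s_[roi[0]*8:roi[1]*8,roi[2]*8:roi[3]*8]
    o.append(np.vstack([cv2.resize(im[sl],(400,300)),cv2.cvtColor(cv2.resize(kk[sl],(400,300)),8)]))
cv2.imwrite('pics/held.png',np.hstack(o))
E
```

```text
296 343
341 380 171 189
300 321 158 184
[ 0.6281 -0.044   0.1673 -0.1444 -0.0018] 28.682352941176468 [np.float64(591.0)]
[ 0.629  -0.044   0.1645 -0.1303 -0.0024] 119.43137254901961 [np.float64(591.0), np.float64(477.0)]
tcp [ 0.62732113 -0.04180163  0.21642857]
```

View pics/held.png

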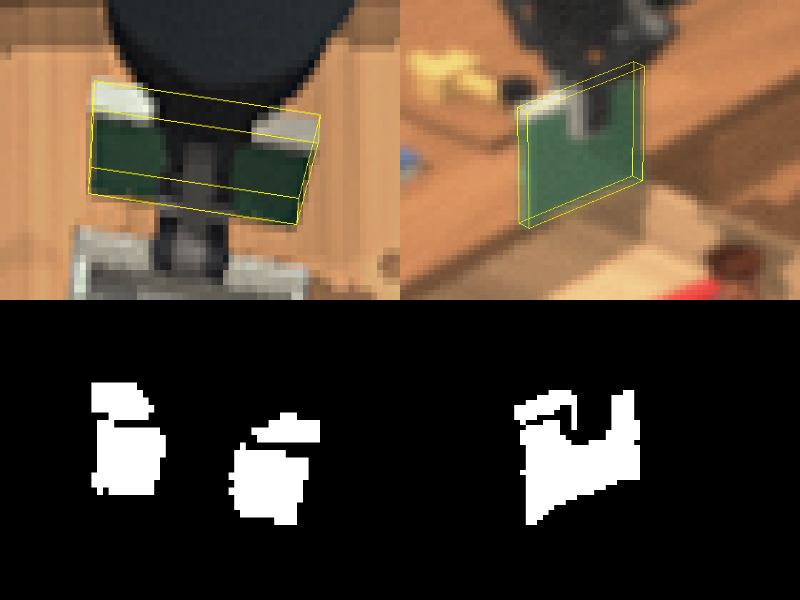

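The overlay fits: the card is upright, its foot about 50 mm below the tip at (0.628,-0.044,0.166). I shift it over the slot and descend to just above the lips.

>>> {"api": "play_rows", "payload": {"steps": [{"angular": [0.004, -0.005, 0], "offset": [4.5, -4.2, 0], "gripper": 0}, {"angular": [0, 0, 0], "offset": [0, 0, 20], "gripper": 0}, {"angular": [0, 0, 0], "offset": [0, 0, 20], "gripper": 0}, {"angular": [0, 0, 0], "offset": [0, 0, 20], "gripper": 0}, {"angular": [0, 0, 0], "offset": [0, 0, 20], "gripper": 0}, {"angular": [0, 0, 0], "offset": [0, 0, 15], "gripper": 0}, {"angular": [0, 0, 0], "offset": [0, 0, 5], "gripper": 0}, {"angular": [0, 0, 0], "offset": [0, 0, 0], "gripper": 0}]}}

```text
time_s: 9.1
tcp_pos: [0.6309, -0.0463, 0.1171]
orientation: [[-0.148, -0.989, 0.0], [-0.989, 0.148, -0.001], [0.001, -0.0, -1.0]]
force: [0.1, -0.0, -0.8]
grip_width: 0.0073
gripper_force: 59.3
```

```bash
python3 - <<'E'
from h import *
t=cap('top');s=cap('side');st=robot.get_state();p=st['tcp_pos'];print(p,st['force'])
plan(slotR(-.15),np.array([.6313,-.0493,.115]))
o=[]
Rr=Rz(-.15);rx=np.array([.577,-.0412,.006])
for c,roi in((t,(165,270,310,415)),(s,(150,250,275,375))):
    im=cv2.resize(c['image'],None,fx=4,fy=4,interpolation=1)
    for P in (box((-4,-40,0),(4,40,80))@Rr.T+p-[0,0,.05],box((48.5,-44,6),(61.5,44,43))@Rr.T+rx,box((-7,-46,93),(7,46,107))@Rr.T+rx):
        q=(proj(c,P)+.5)*4
        for i in range(8):
            for j in(1,2,4):
                if not i&j: cv2.line(im,tuple(q[i].astype(int)),tuple(q[i|j].astype(int)),(0,255,255),1)
    o.append(im[roi[0]*4:roi[1]*4,roi[2]*4:roi[3]*4][:400,:400])
cv2.imwrite('pics/lip.png',np.hstack(o))
E
```

```text
[ 0.63188623 -0.04650084  0.11861537] [-0.05918501 -0.50257318 -0.41273498]
rot tool [-0.0033 -0.0002  0.0013] 0.2 deg; off mm in tool axes now [2.9 0.2 3.6] in target axes [2.9 0.2 3.6]
```

View pics/lip.png

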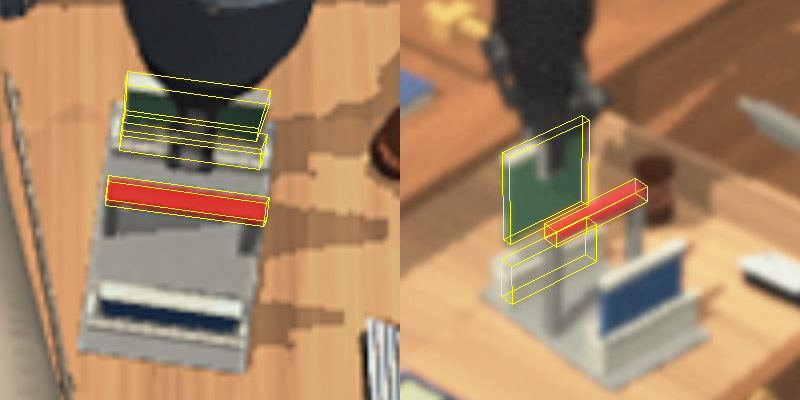

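The overlay shows the card right above the slot, with about 2.5 mm left to shift along y. I shift and go down into the lips, watching the force.

>>> {"api": "play_rows", "payload": {"steps": [{"angular": [0, 0, 0], "offset": [2.5, 0, 4], "gripper": 0}, {"angular": [0, 0, 0], "offset": [0, 0, 8], "gripper": 0}, {"angular": [0, 0, 0], "offset": [0, 0, 6], "gripper": 0}, {"angular": [0, 0, 0], "offset": [0, 0, 6], "gripper": 0}, {"angular": [0, 0, 0], "offset": [0, 0, 0], "gripper": 0}]}}

```text
time_s: 9.7
tcp_pos: [0.6301, -0.0493, 0.0921]
orientation: [[-0.149, -0.989, -0.001], [-0.989, 0.149, -0.001], [0.001, 0.001, -1.0]]
force: [0.1, -0.5, -1.3]
grip_width: 0.0069
gripper_force: 59.3
```

>>> {"api": "play_rows", "payload": {"steps": [{"angular": [0, 0, 0], "offset": [0, 0, 5], "gripper": 0}, {"angular": [0, 0, 0], "offset": [0, 0, 5], "gripper": 0}, {"angular": [0, 0, 0], "offset": [0, 0, 5], "gripper": 0}, {"angular": [0, 0, 0], "offset": [0, 0, 0], "gripper": 0}]}}

```text
time_s: 10.1
tcp_pos: [0.6304, -0.0492, 0.0775]
orientation: [[-0.149, -0.989, -0.0], [-0.989, 0.149, -0.001], [0.001, 0.0, -1.0]]
force: [0.1, -0.2, -0.2]
grip_width: 0.0069
gripper_force: 59.3
```

Foot at about 0.027 with no contact force, so it is inside the slot. Continuing slowly.

>>> {"api": "play_rows", "payload": {"steps": [{"angular": [0, 0, 0], "offset": [0, 0, 4], "gripper": 0}, {"angular": [0, 0, 0], "offset": [0, 0, 4], "gripper": 0}, {"angular": [0, 0, 0], "offset": [0, 0, 3], "gripper": 0}, {"angular": [0, 0, 0], "offset": [0, 0, 0], "gripper": 0}]}}

```text
time_s: 10.5
tcp_pos: [0.6306, -0.0492, 0.0669]
orientation: [[-0.149, -0.989, 0.001], [-0.989, 0.149, -0.001], [0.001, -0.001, -1.0]]
force: [-0.4, 0.6, -1.3]
grip_width: 0.0068
gripper_force: 59.3
```

>>> {"api": "play_rows", "payload": {"steps": [{"angular": [0, 0, 0], "offset": [0, 0, 2], "gripper": 0}, {"angular": [0, 0, 0], "offset": [0, 0, 0], "gripper": 0}]}}

```text
time_s: 10.7
tcp_pos: [0.6309, -0.0492, 0.0654]
orientation: [[-0.149, -0.989, 0.001], [-0.989, 0.149, -0.001], [0.0, -0.001, -1.0]]
force: [-0.4, 0.2, -0.2]
grip_width: 0.0071
gripper_force: 59.3
```

>>> {"api": "play_rows", "payload": {"steps": [{"angular": [0, 0, 0], "offset": [0, 0, 1.5], "gripper": 0}, {"angular": [0, 0, 0], "offset": [0, 0, 0], "gripper": 0}]}}

```text
time_s: 10.9
tcp_pos: [0.6313, -0.0493, 0.0644]
orientation: [[-0.149, -0.989, 0.002], [-0.989, 0.149, -0.001], [0.0, -0.002, -1.0]]
force: [0.1, 0.0, 0.9]
grip_width: 0.0073
gripper_force: 59.4
```

>>> {"api": "play_rows", "payload": {"steps": [{"angular": [0, 0, 0], "offset": [0, 0, 1], "gripper": 0}, {"angular": [0, 0, 0], "offset": [0, 0, 0], "gripper": 0}]}}

```text
time_s: 11.1
tcp_pos: [0.6314, -0.0494, 0.0643]
orientation: [[-0.148, -0.989, 0.003], [-0.989, 0.148, -0.001], [0.001, -0.003, -1.0]]
force: [-2.0, -0.6, 5.9]
grip_width: 0.0067
gripper_force: 60.2
```

>>> {"api": "play_rows", "payload": {"steps": [{"angular": [0, 0, 0], "offset": [0, 0, 1], "gripper": 0}, {"angular": [0, 0, 0], "offset": [0, 0, 0], "gripper": 0}]}}

```text
time_s: 11.3
tcp_pos: [0.6315, -0.0495, 0.0642]
orientation: [[-0.148, -0.989, 0.004], [-0.989, 0.148, -0.001], [0.001, -0.004, -1.0]]
force: [-3.3, -0.1, 9.0]
grip_width: 0.0071
gripper_force: 60.8
```

Contact at tip z 0.064, which puts the foot at about 0.012, the slot floor: seated. Releasing partially, since the bar is near, and retreating up.

>>> {"api": "play_rows", "payload": {"steps": [{"angular": [0, 0, 0], "offset": [0, 0, -1], "gripper": 0}, {"angular": [0, 0, 0], "offset": [0, 0, 0], "gripper": 12}, {"angular": [0, 0, 0], "offset": [0, 0, 0], "gripper": 20}, {"angular": [0, 0, 0], "offset": [0, 0, 0], "gripper": 28}, {"angular": [0, 0, 0], "offset": [0, 0, 0], "gripper": 28}, {"angular": [0, 0, 0], "offset": [0, 0, 0], "gripper": 28}]}}

```text
time_s: 11.9
tcp_pos: [0.6309, -0.0492, 0.0629]
orientation: [[-0.149, -0.989, 0.001], [-0.989, 0.149, -0.001], [0.0, -0.001, -1.0]]
force: [-0.0, -0.1, -0.3]
grip_width: 0.0236
gripper_force: 0.0
```

>>> {"api": "play_rows", "payload": {"steps": [{"angular": [0, 0, 0], "offset": [0, 0, -5], "gripper": 28}, {"angular": [0, 0, 0], "offset": [0, 0, -15], "gripper": 28}, {"angular": [0, 0, 0], "offset": [0, 0, -25], "gripper": 28}, {"angular": [0, 0, 0], "offset": [0, 0, -30], "gripper": 28}, {"angular": [0, 0, 0], "offset": [0, 0, -35], "gripper": 28}, {"angular": [0, 0, 0], "offset": [0, 0, -35], "gripper": 28}, {"angular": [0, 0, 0], "offset": [0, 0, 0], "gripper": 40}]}}

```text
time_s: 12.6
tcp_pos: [0.6334, -0.0496, 0.2149]
orientation: [[-0.148, -0.989, 0.013], [-0.989, 0.148, -0.001], [-0.001, -0.013, -1.0]]
force: [0.7, 0.2, 0.9]
grip_width: 0.0341
gripper_force: 0.0
```

```bash
python3 - <<'E'
from h import *
t=cap('top');s=cap('side');st=robot.get_state();p=st['tcp_pos'];print(p,st['force'])
w=cloud(t);np.set_printoptions(linewidth=220)
B=box((-7,-46,93),(7,46,107))
m=hsv(t,(195,240,325,390),(0,120,60),(9,255,255)).astype(float)
print('bar',fit([(t,m)],lambda x:B@Rz(x[2]).T+[x[0],x[1],.006],[.575,-.04,-.13],[.005,.005,.05]),cv2.minAreaRect(cv2.findNonZero(m.astype(np.uint8))))
wh=w[180:205,330:385]
o=[]
Rr=Rz(-.15);rx=np.array([.577,-.0412,.006])
for c,roi in((t,(160,265,310,415)),(s,(150,250,275,375))):
    im=cv2.resize(c['image'],None,fx=4,fy=4,interpolation=1)
    P=box((-4,-40,0),(4,40,80))@Rr.T+rx+Rr@[.055,0,.006]
    q=(proj(c,P)+.5)*4
    for i in range(8):
        for j in(1,2,4):
            if not i&j: cv2.line(im,tuple(q[i].astype(int)),tuple(q[i|j].astype(int)),(0,255,255),1)
    o.append(im[roi[0]*4:roi[1]*4,roi[2]*4:roi[3]*4][:400,:400])
cv2.imwrite('pics/seated.png',np.hstack(o))
plan(slotR(-.15),np.array([.577,-.0412,.18]))
E
```

```text
[ 0.63116077 -0.048998    0.20927955] [-0.23966294 -0.07865396 -0.90498279]
bar (array([ 0.57738977, -0.04056685, -0.16181561]), np.float64(57.03137254901961), [np.float64(254.0)]) ((356.0233459472656, 214.830810546875), (40.44467544555664, 6.285321235656738), 7.853313446044922)
rot tool [-0.004   0.0006  0.0006] 0.2 deg; off mm in tool axes now [ 0.4 54.8 29.1] in target axes [ 0.4 54.7 29.3]
```

View pics/seated.png

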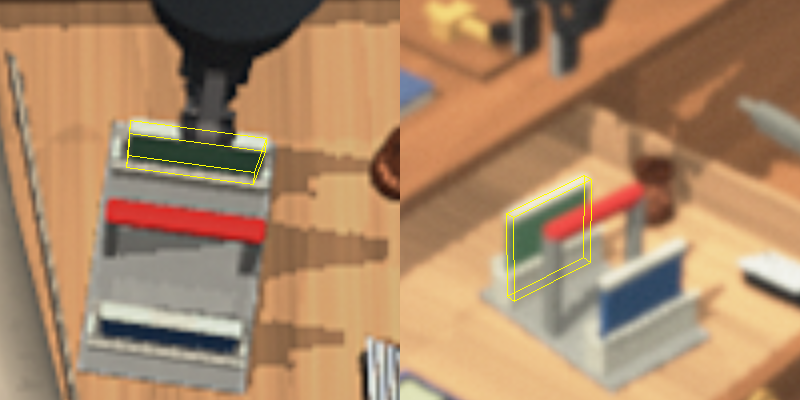

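The card stands home in the slot: top crop (195,150), side crop (548,240), matching the seated model, and the rack has not moved. Now the red bar.

>>> {"api": "play_rows", "payload": {"steps": [{"angular": [0, 0, 0], "offset": [0, 20, 0], "gripper": 42}, {"angular": [0, 0, 0], "offset": [0, 20, 0], "gripper": 42}, {"angular": [0, 0, 0], "offset": [0.5, 14.7, 0], "gripper": 42}, {"angular": [0, 0, 0], "offset": [0, 0, 20], "gripper": 42}, {"angular": [0, 0, 0], "offset": [0, 0, 20], "gripper": 42}, {"angular": [0, 0, 0], "offset": [0, 0, 20], "gripper": 42}, {"angular": [0, 0, 0], "offset": [0, 0, 15], "gripper": 42}, {"angular": [0, 0, 0], "offset": [0, 0, 0], "gripper": 42}]}}

```text
time_s: 13.5
tcp_pos: [0.5743, -0.0416, 0.1294]
orientation: [[-0.149, -0.989, -0.006], [-0.989, 0.149, -0.001], [0.002, 0.005, -1.0]]
force: [0.3, -1.1, 0.2]
grip_width: 0.0357
gripper_force: 0.0
```

```bash
python3 - <<'E'
from h import *
plan(slotR(-.15),np.array([.577,-.0412,.086]));print(robot.get_state()['force'])
E
```

```text
rot tool [ 0.0054 -0.0018  0.0002] 0.3 deg; off mm in tool axes now [-0.9 -2.9 43.4] in target axes [-0.8 -2.6 43.4]
[ 0.3137756  -1.12085222  0.23792362]
```

>>> {"api": "play_rows", "payload": {"steps": [{"angular": [0, 0, 0], "offset": [-0.5, -1.5, 10], "gripper": 42}, {"angular": [0, 0, 0], "offset": [0, 0, 12], "gripper": 42}, {"angular": [0, 0, 0], "offset": [0, 0, 12], "gripper": 42}, {"angular": [0, 0, 0], "offset": [0, 0, 8], "gripper": 42}, {"angular": [0, 0, 0], "offset": [0, 0, 0], "gripper": 42}, {"angular": [0, 0, 0], "offset": [0, 0, 0], "gripper": 42}]}}

```text
time_s: 14.1
tcp_pos: [0.5785, -0.0414, 0.0911]
orientation: [[-0.149, -0.989, 0.002], [-0.989, 0.149, -0.001], [0.001, -0.002, -1.0]]
force: [-0.0, -0.1, 0.4]
grip_width: 0.0358
gripper_force: 0.0
```

```bash
python3 - <<'E'
from h import *
plan(slotR(-.15),np.array([.577,-.0412,.086]));print(robot.get_state()['force'])
E
```

```text
rot tool [-0.0018 -0.0006  0.0007] 0.1 deg; off mm in tool axes now [0.  1.5 5.1] in target axes [0.  1.5 5.1]
[-0.03012812 -0.06222972  0.40908479]
```

>>> {"api": "play_rows", "payload": {"steps": [{"angular": [0, 0, 0], "offset": [0, 1.2, 4], "gripper": 42}, {"angular": [0, 0, 0], "offset": [0, 0, 0], "gripper": 34}, {"angular": [0, 0, 0], "offset": [0, 0, 0], "gripper": 27}, {"angular": [0, 0, 0], "offset": [0, 0, 0], "gripper": 23}, {"angular": [0, 0, 0], "offset": [0, 0, 0], "gripper": 20}, {"angular": [0, 0, 0], "offset": [0, 0, 0], "gripper": 17}, {"angular": [0, 0, 0], "offset": [0, 0, 0], "gripper": 10}, {"angular": [0, 0, 0], "offset": [0, 0, 0], "gripper": 0}]}}

```text
time_s: 14.9
tcp_pos: [0.5769, -0.0411, 0.0872]
orientation: [[-0.149, -0.989, 0.001], [-0.989, 0.149, -0.001], [0.0, -0.001, -1.0]]
force: [-3.1, 0.5, 3.3]
grip_width: 0.013
gripper_force: 59.3
```

>>> {"api": "play_rows", "payload": {"steps": [{"angular": [0, 0, 0], "offset": [0, 0, 0], "gripper": 0}, {"angular": [0, 0, 0], "offset": [0, 0, 0], "gripper": 0}, {"angular": [0, 0, 0], "offset": [0, 0, -2], "gripper": 0}, {"angular": [0, 0, 0], "offset": [0, 0, -3], "gripper": 0}, {"angular": [0, 0, 0], "offset": [0, 0, -3], "gripper": 0}, {"angular": [0, 0, 0], "offset": [0, 0, -3], "gripper": 0}, {"angular": [0, 0, 0], "offset": [0, 0, 0], "gripper": 0}]}}

```text
time_s: 15.6
tcp_pos: [0.5775, -0.0411, 0.0984]
orientation: [[-0.149, -0.989, 0.003], [-0.989, 0.149, -0.001], [0.0, -0.003, -1.0]]
force: [0.4, -0.9, -4.4]
grip_width: 0.013
gripper_force: 58.5
```

```bash
python3 - <<'E'
from h import *
s=robot.get_state();print(s['tcp_pos'],s['orientation'].round(4),s['force'],s['moment'],s['grip_width'],s['gripper_force'])
t=cap('top');m=hsv(t,(190,245,325,390),(0,120,60),(9,255,255));print(m.sum(),cv2.minAreaRect(cv2.findNonZero(m.astype(np.uint8))))
E
```

```text
[ 0.57753435 -0.04113714  0.0983957 ] [[-1.488e-01 -9.889e-01  2.500e-03]
 [-9.889e-01  1.488e-01 -6.000e-04]
 [ 2.000e-04 -2.600e-03 -1.000e+00]] [ 0.4394611  -0.8567125  -4.43893829] [ 0.0327325 -0.0603709 -0.0008631] 0.013010102681708277 58.48386526107788
61 ((342.1781921386719, 211.2178192138672), (12.338461875915527, 6.36823844909668), 5.7105937004089355)
```

>>> {"api": "play_rows", "payload": {"steps": [{"angular": [0, 0, 0], "offset": [0, 0, -5], "gripper": 0}, {"angular": [0, 0, 0], "offset": [0, 0, -8], "gripper": 0}, {"angular": [0, 0, 0], "offset": [0, 0, -10], "gripper": 0}, {"angular": [0, 0, 0], "offset": [0, 0, -10], "gripper": 0}, {"angular": [0, 0, 0], "offset": [0, 0, -10], "gripper": 0}, {"angular": [0, 0, 0], "offset": [0, 0, -10], "gripper": 0}, {"angular": [0, 0, 0], "offset": [0, 0, -10], "gripper": 0}, {"angular": [0, 0, 0], "offset": [0, 0, -10], "gripper": 0}]}}

```text
time_s: 16.45
tcp_pos: [0.577, -0.0411, 0.1719]
orientation: [[-0.149, -0.989, 0.002], [-0.989, 0.149, -0.001], [0.0, -0.002, -1.0]]
force: [-0.3, 0.3, -3.7]
grip_width: 0.0128
gripper_force: 58.5
```

>>> {"api": "play_rows", "payload": {"steps": [{"angular": [0, 0, 0], "offset": [0, 0, -10], "gripper": 0}, {"angular": [0, 0, 0], "offset": [0, 0, -10], "gripper": 0}, {"angular": [0, 0, 0], "offset": [0, 0, -10], "gripper": 0}, {"angular": [0, 0, 0], "offset": [0, 0, -10], "gripper": 0}, {"angular": [0, 0, 0], "offset": [0, 0, -6], "gripper": 0}, {"angular": [0, 0, 0], "offset": [0, 0, -3], "gripper": 0}, {"angular": [0, 0, 0], "offset": [0, 0, 0], "gripper": 0}, {"angular": [0, 0, 0], "offset": [0, 0, 0], "gripper": 0}]}}

```text
time_s: 17.25
tcp_pos: [0.5767, -0.041, 0.2195]
orientation: [[-0.149, -0.989, 0.001], [-0.989, 0.149, -0.001], [0.0, -0.001, -1.0]]
force: [0.6, -0.1, -4.9]
grip_width: 0.013
gripper_force: 58.5
```

>>> {"api": "play_rows", "payload": {"steps": [{"angular": [0, 0, 0], "offset": [0, 0, 0], "gripper": 0}, {"angular": [0, 0, 0], "offset": [0, 0, 0], "gripper": 0}, {"angular": [0, 0, 0], "offset": [0, 0, 0], "gripper": 0}, {"angular": [0, 0, 0], "offset": [0, 0, 0], "gripper": 0}, {"angular": [0, 0, 0], "offset": [0, 0, 0], "gripper": 0}, {"angular": [0, 0, 0], "offset": [0, 0, 0], "gripper": 0}, {"angular": [0, 0, 0], "offset": [0, 0, 0], "gripper": 0}, {"angular": [0, 0, 0], "offset": [0, 0, 0], "gripper": 0}]}}

```text
time_s: 18.05
tcp_pos: [0.577, -0.041, 0.22]
orientation: [[-0.149, -0.989, 0.002], [-0.989, 0.149, -0.001], [0.0, -0.002, -1.0]]
force: [-0.7, 0.3, -4.4]
grip_width: 0.0131
gripper_force: 58.5
```

```bash
python3 - <<'E'
from h import *
s=robot.get_state();z=s['tcp_pos'][2];print(s['time_s'],s['tcp_pos'],s['orientation'].round(4)[2],s['force'],s['moment'],np.abs(s['qvel']).max())
# level check: side view blue/green/white card & base, residual of lifted model
c=cap('side');base=z-.0872+.006;print('base',base)
w=cloud(c);Rr=Rz(-.15);o=np.array([*s['tcp_pos'][:2],base])
q=(w-o)@Rr  # rack frame
ok=(np.abs(q[...,0])<.085)&(np.abs(q[...,1])<.056)&(q[...,2]>-.02)&(q[...,2]<.09)
fl=ok&(np.abs(q[...,2]-.006)<.012)&(np.abs(q[...,0])<.045)
P=q[fl];A=np.c_[P[:,:2],np.ones(len(P))];print('base plane',len(P),np.linalg.lstsq(A,P[:,2],rcond=None)[0])
h=cv2.cvtColor(c['image'],cv2.COLOR_BGR2HSV)
for n,lo,hi in(('blue',(100,80,30),(130,255,255)),('green',(45,60,25),(95,255,255))):
    m=ok&(cv2.inRange(h,lo,hi)>0);print(n,m.sum(),(np.nanpercentile(q[m],[2,50,98],axis=0)*1000).round(0) if m.any() else '')
E
```

```text
18.05 [ 0.57697459 -0.04103705  0.22001034] [ 4.0e-04 -1.8e-03 -1.0e+00] [-0.67043865  0.30047161 -4.35560555] [ 0.01465233 -0.00122837 -0.02886724] 0.002939653187562993
base 0.13881034149463184
base plane 299 [0.04299811 0.00675474 0.00411209]
blue 189 [[-63. -29.  42.]
 [-58.   9.  59.]
 [-54.  43.  77.]]
green 70 [[47. 12. 42.]
 [53. 29. 60.]
 [58. 43. 75.]]
```

The rack is level, with its base about 13 cm above the drawer floor and both cards in. Holding for over two seconds more.

>>> {"api": "play_rows", "payload": {"steps": [{"angular": [0, 0, 0], "offset": [0, 0, 0], "gripper": 0}, {"angular": [0, 0, 0], "offset": [0, 0, 0], "gripper": 0}, {"angular": [0, 0, 0], "offset": [0, 0, 0], "gripper": 0}, {"angular": [0, 0, 0], "offset": [0, 0, 0], "gripper": 0}, {"angular": [0, 0, 0], "offset": [0, 0, 0], "gripper": 0}, {"angular": [0, 0, 0], "offset": [0, 0, 0], "gripper": 0}, {"angular": [0, 0, 0], "offset": [0, 0, 0], "gripper": 0}, {"angular": [0, 0, 0], "offset": [0, 0, 0], "gripper": 0}]}}

```text
time_s: 18.9
tcp_pos: [0.5769, -0.0411, 0.22]
orientation: [[-0.149, -0.989, 0.002], [-0.989, 0.149, -0.001], [0.0, -0.002, -1.0]]
force: [-0.3, -0.3, -4.3]
grip_width: 0.0128
gripper_force: 58.5
```

>>> {"api": "play_rows", "payload": {"steps": [{"angular": [0, 0, 0], "offset": [0, 0, 0], "gripper": 0}, {"angular": [0, 0, 0], "offset": [0, 0, 0], "gripper": 0}, {"angular": [0, 0, 0], "offset": [0, 0, 0], "gripper": 0}, {"angular": [0, 0, 0], "offset": [0, 0, 0], "gripper": 0}, {"angular": [0, 0, 0], "offset": [0, 0, 0], "gripper": 0}, {"angular": [0, 0, 0], "offset": [0, 0, 0], "gripper": 0}, {"angular": [0, 0, 0], "offset": [0, 0, 0], "gripper": 0}, {"angular": [0, 0, 0], "offset": [0, 0, 0], "gripper": 0}]}}

```text
time_s: 19.7
tcp_pos: [0.5769, -0.0411, 0.22]
orientation: [[-0.149, -0.989, 0.002], [-0.989, 0.149, -0.001], [0.0, -0.002, -1.0]]
force: [-0.2, -0.3, -3.8]
grip_width: 0.0133
gripper_force: 58.5
```

>>> {"api": "play_rows", "payload": {"steps": [{"angular": [0, 0, 0], "offset": [0, 0, 0], "gripper": 0}, {"angular": [0, 0, 0], "offset": [0, 0, 0], "gripper": 0}, {"angular": [0, 0, 0], "offset": [0, 0, 0], "gripper": 0}, {"angular": [0, 0, 0], "offset": [0, 0, 0], "gripper": 0}, {"angular": [0, 0, 0], "offset": [0, 0, 0], "gripper": 0}, {"angular": [0, 0, 0], "offset": [0, 0, 0], "gripper": 0}, {"angular": [0, 0, 0], "offset": [0, 0, 0], "gripper": 0}, {"angular": [0, 0, 0], "offset": [0, 0, 0], "gripper": 0}]}}

```text
time_s: 20.5
tcp_pos: [0.577, -0.0411, 0.22]
orientation: [[-0.149, -0.989, 0.002], [-0.989, 0.149, -0.001], [0.0, -0.002, -1.0]]
force: [-0.7, 0.1, -3.9]
grip_width: 0.0127
gripper_force: 58.5
```

```bash
python3 -c "
from h import *
s=robot.get_state();print(s['tcp_pos'],s['force']);print(robot.sign_off())"
```

```text
[ 0.57697736 -0.04106548  0.21996893] [-0.72541988  0.08530343 -3.85113725]
the job is handed in; nothing more can be done
None
```

I seated the green card in the empty slot, lifted the rack by its red bar to about 13 cm above the drawer floor, held it still for over 3 s with both cards in, and handed the job in at 20.5 s while still holding it; the last level check was rough (cards' tops within about 2 mm, base-plane fit about 2.5° off).

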